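Push the box latch home and spin its wing screw tight

TASK

On the front ledge of the closed black box, push the slide latch by its knob fully home towards the wing screw, then tighten the loose wing screw clockwise (seen from above) until it comes up against its stop, pushing its wings round with the closed fingertips in repeated strokes. Do not take the knob or the wings between the fingers, and leave everything else on the shelf where it lies.

Things in the scene. Friction and masses are not known exactly. Their poses are not given: they have to be found in the camera images.
- gear_box: Closed black plastic box screwed to the shelf, with a low front ledge carrying latch and screw. Origin: on the shelf, straight under the screw's axis; x from the ledge towards the box (away from the robot), y left along the ledge, z up. Ledge: x -63 to 65 mm, y -130 to 170, top z 50. Box: x 62 to 228, y -133 to 133, lid top z 112.
- latch (a joint): Slide latch: 0 m fully back (knob far from the screw), 0.050 m fully home at its stop; it slides along the box's -y, stays where it is left, and takes about 1.5 N to move.
- latch_knob (a point): Centre of the latch's upright steel knob, a block 26 mm (box x) by 12 mm (box y), z = 56 to 94 mm above the shelf; this point is at z = 75 mm, on the box's y from 150 mm (latch back) to 100 mm (home). Axes as the box's. The flat latch bar, 40 mm wide, top at z = 57 mm, runs from the knob under the screw.
- screw (a joint): Wing screw angle, rad, growing clockwise seen from above; 8.0 is tight, against a hard stop. It starts about one turn short of that. Loose: turns with about 0.05 N m, does not coast, turns in place (captive, height unchanged) and can also be turned back.
- wings (a point): Point on the screw's vertical axis, 90 mm above the shelf; x axis along the two wings (alike, one on +x, one on -x), z up. Each wing is an upright plate 7 mm thick reaching 42 mm from the axis, z = 76 to 106 mm above the shelf (74 to 96 near the hub). Hub: radius 10 to 15 mm, z = 60 to 100 mm.
- keeper (a point): Free end of a fixed steel keeper arm that runs from the box (its +x) to just over the screw's hub: 12 mm wide in y, z = 110 to 118 mm above the shelf, from box x = -4 mm to the box. Fingers from above cannot pass the sector behind the screw, between hub and box. This point is at its top.
- staple (a point): Top of a low fixed steel staple on the ledge that takes the latch's end: box x -30 to 30 mm, y -74 to -60 mm, up to z = 70 mm; this point is at its middle.
- headlamp: White headlamp housing, 46 x 84 x 39 mm, on the shelf by the right end of the box; origin under its centre. Leave alone.
- tent_peg: Steel tent peg, 175 mm long, 8 mm thick, lying in front of the ledge; origin under the middle. Leave alone.
- carabiner: Red carabiner, 82 x 56 x 10 mm, lying by the left end of the ledge; origin under its centre. Leave alone.
- spork: Blue plastic spork, 146 mm long, 8 mm high, lying on the lid of the box; origin under its middle. Leave alone.
- mug: Steel mug, 82 mm across, 80 mm high, to the left; origin under its centre. Leave alone.
- canister: Grey can, 90 mm across, 90 mm high, to the right; origin under its centre. Leave alone.
- flask: Aluminium bottle, 70 mm across, 190 mm high, far right; origin under its centre. Leave alone.

How it is judged:
By the outcome, as a careful person would: the job done as asked, in the order asked, and still so for the second after the job is handed in, with the robot touching nothing.
It also fails if it takes over 62 s, if anything falls off the work surface, if the arm or the gripper's body presses on something with over 40 N, if the wrist force passes 120 N, or if a joint passes its speed limit or range.

ROBOT

A 6-joint arm with a two-finger parallel gripper is mounted at the origin on the work surface. World frame = base frame: x ahead of the robot, y to its left, z up, the work surface at z = 0. Lengths are in mm, angles in rad, forces in N, time in s.
With the tool pointing down it reaches from about 300 to 750 mm from the base axis. Payload 8.5 kg.
Tool frame: the origin (TCP) lies on the centre line of the jaws, within the pads' length; the fingertips stand 25 mm ahead of it and the grasp point (between the pads) lies 6 mm ahead of it; z points along the fingers, x is the direction in which the jaws open and shut, and the axes are right-handed (so a half turn about z gives the same grasp; the last joint's range is limited). The gripper opens to 88 mm and grips with 3 to 60 N. Pads are 18 mm wide; open, the fingers measure 123 mm over their backs; the gripper's body (75 mm by 187 mm) begins 45 mm behind the grasp point.
Start: joints at [-1.368, 0.381, 1.297, -0, 1.464, -0.215], TCP at [223.155, -502.675, 263.748] pointing down, gripper open.
Joint ranges: [-3.11, 3.11], [-0.89, 2.33], [0.22, 2.48], [-1.42, 4.56], [0.17, 2.85], [-2.88, 2.88]. Speed limits (rad/s): [2.39, 2.39, 3.14, 3.14, 3.14, 3.14].

INTERFACE

Orientations are given as a unit quaternion [w, x, y, z].
In Python, from cell import robot, imaging, ticket, cut_out gives the robot as it stands.
- The arm moves only by the tool carry_out, never from a script. Its argument "moves" is a list that holds one entry, the list of rows, each a list of 6 numbers: the shift along the tool's x, y, z normalised to -1 to 1, where 1 is 400 mm, then the turn, a rotation vector about the tool's x, y, z normalised to -1 to 1, where 1 is pi rad. A call has exactly 5 rows; each row shifts and turns the commanded pose from where the row before left it, along the tool's axes as they then stand; what a row does not reach is not made up. A row lasts 1/8 s, in which the tool goes at most 62.5 mm and 10.7 degrees, less where a joint would pass 70% of its speed; a pose out of reach is approached as far as the arm can. A call with a number of a shift or a turn outside -1 to 1 is refused whole. A call with a gripper value outside its range is refused whole. "claw" is the opening, from 0 (shut) to 1 (fully open), set as the call begins (left out, the last holds). The fingers move at their own pace and stop on an object; "grip_force" is the grip in N (left out, the last holds). Time passes only in rows, so rows that do not move let the fingers close, or fill a call up. It gives the time, the measured TCP pose, the force and the opening at its end, in the units of the state.
- robot.get_obs(): the state, without advancing time (a new reading comes with each control period).
- imaging.snapshot(name): name is "scene" or "side" or "wrist"; returns a dict with "frame" (384x512x3 uint8, red, green, blue), "fx", "fy", "cx", "cy" (pixels), "extrinsics" (4x4, takes a point from camera to world coordinates). Camera axes: x right, y up, looking along -z (the intrinsics and any distortion apply to the point x, -y, -z); pixel columns grow to the right and rows downward; lengths in mm; the calibration is good to about 2 mm. A picture is of the moment at which its call begins. There is no depth.
- ticket.close_job(): hands the job in, once; it reports no verdict.
Trained networks look in the newest picture that a camera, given by its name, has taken for a name from the list of things; names that differ only in an ending like _2 or _b are one class to them, and where a whole thing is asked for, a point or a joint stands for the part that bears it (a point fixed in the world has none). Each returns a list of dicts, best first, with "p" (0 to 1); they miss things now and then, are a little off and sometimes report something else, mostly with a low value. They report only what shows in the picture. A call takes as long as a camera call.
- cut_out(camera, target): "region" (384x512 bool, what is visible of it) and "box" ([left, top, width, height] in pixels, round what is visible of it).
The state is a dict: "time": time; "joint_positions": joint angles; "qvel": joint speeds; "effort": joint torques, N m; "position": TCP position; "tool_rot": TCP orientation; "ft_force": force on the tool from outside, world axes, zero at the start; "wrist_torque": the same for the moment, N m; "opening": opening from 0.0 (shut) to 1.0 (fully open).
Only numpy, scipy, OpenCV 4.12 (cv2) and the standard library are available. Lean on these libraries where they do the work, as an engineer would, in place of code of your own. Each camera call takes 0.05 s, during which the arm holds its last target.

## Working session

There is one attempt and no reset: what is moved stays moved. The work goes in short steps, Python scripts to look and compute and a tool call to move; the robot and the scene stay as the last step left them, time stands still between calls to the robot, and variables do not carry over. Pictures are saved under pics/ and viewed, and the job is handed in when it is done.

Besides the shell and the picture viewer there is one more tool, called after "Emit:" by a JSON object that holds its "method" and its "body". carry_out: Moves the arm, as the interface text tells. Scaled input: -1 to 1 covers 400 mm each way for a shift and pi rad each way for a turn. Its arguments: {"type":"object","properties":{"moves":{"type":"array"},"claw":{"type":"number"},"grip_force":{"type":"number"}},"required":["moves"]}

```bash
ls; mkdir -p pics
python3 - <<'E'
from cell import robot, imaging, ticket, cut_out
import cv2,numpy as np
print(robot.get_obs())
for n in ["scene","side","wrist"]:
    s=imaging.snapshot(n); cv2.imwrite(f"pics/{n}0.png",s["frame"][:,:,::-1]); 
    print(n,s["fx"],s["fy"],s["cx"],s["cy"],[k for k in s],np.round(s["extrinsics"],3).tolist())
    for t in ["gear_box","latch_knob","wings","keeper","staple","screw","latch"]:
        try:
            r=cut_out(n,t)
            for d in r[:2]:
                m=d["region"];v,u=np.nonzero(m);print(t,round(d["p"],2),d["box"],m.sum(),u.mean().round(1),v.mean().round(1))
        except Exception as e: print(t,e)
E
```

```text
pics
{'time': 0.0, 'joint_positions': array([-1.36833211e+00,  3.81206388e-01,  1.29828133e+00, -1.09373888e-05,
        1.46361277e+00, -2.15244939e-01]), 'qvel': array([ 1.60453696e-03, -1.17100096e-03,  1.87047846e-03, -2.62081282e-05,
       -1.03897108e-03, -8.77309942e-04]), 'effort': array([ 6.54612613e-04, -4.37928486e+01, -2.24559027e+01,  7.13867485e-02,
        3.52493359e-02, -1.10714914e-04]), 'position': array([ 223.08766937, -502.44388584,  263.12523429]), 'tool_rot': array([-5.32674262e-04,  8.38351930e-01, -5.45128858e-01, -5.33549664e-04]), 'ft_force': array([-0.40764786, -0.82204137,  0.93743282]), 'wrist_torque': array([ 0.00893951, -0.01185148,  0.00021332]), 'opening': 1.000640687295574}
scene 418.35213104997257 418.35213104997257 257.4596373616069 193.5001944846297 ['frame', 'fx', 'fy', 'cx', 'cy', 'extrinsics'] [[-0.205, -0.756, 0.621, 1354.575], [0.979, -0.163, 0.125, 138.699], [0.007, 0.634, 0.774, 1077.009], [0.0, 0.0, 0.0, 1.0]]
gear_box 0.75 [236.8, 181.5, 104.3, 88.9] 7818 287.8 224.8
gear_box 0.22 [274.1, 184.7, 26.7, 10.0] 149 285.2 189.2
latch_knob 0.
[... 794 characters left out ...]
]
gear_box 0.64 [209.1, 155.2, 117.6, 79.1] 6030 266.7 194.9
latch_knob 0.6 [223.0, 167.1, 26.6, 38.7] 382 234.6 185.3
latch_knob 0.25 [225.0, 131.1, 22.1, 22.2] 450 236.1 143.6
wings 0.65 [239.1, 180.6, 7.8, 18.6] 100 243.0 191.7
keeper 0.66 [207.2, 153.3, 115.3, 82.0] 6056 267.1 194.6
staple 0.77 [210.8, 150.2, 112.3, 82.1] 5812 267.3 194.7
screw 0.66 [240.3, 184.3, 10.3, 15.3] 92 242.9 190.8
latch 0.91 [221.7, 166.9, 31.0, 38.7] 373 234.7 185.6
wrist 304.30035269312174 304.30035269312174 256.3459449706304 192.98396891302036 ['frame', 'fx', 'fy', 'cx', 'cy', 'extrinsics'] [[0.406, 0.882, 0.24, 284.94], [-0.914, 0.391, 0.108, -475.835], [0.002, -0.263, 0.965, 384.045], [0.0, 0.0, 0.0, 1.0]]
```

Run:
```python
import cv2
a=cv2.imread("pics/scene0.png")[130:290,200:400];b=cv2.imread("pics/side0.png")[120:260,180:350]
cv2.imwrite("pics/scene0c.png",cv2.resize(a,(750,600),interpolation=cv2.INTER_CUBIC))
cv2.imwrite("pics/side0c.png",cv2.resize(b,(728,600),interpolation=cv2.INTER_CUBIC))
```

```text
(no output)
```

View pics/scene0.png

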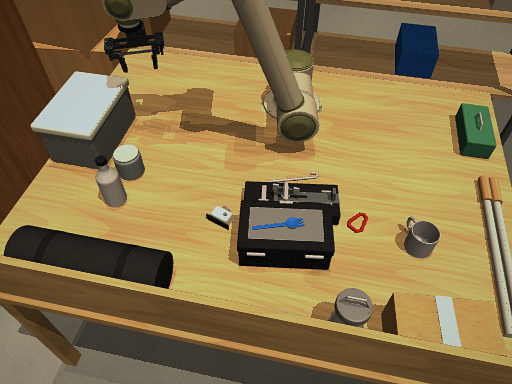

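```bash
sleep 0
```

```text
(no output)
```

View pics/scene0c.png

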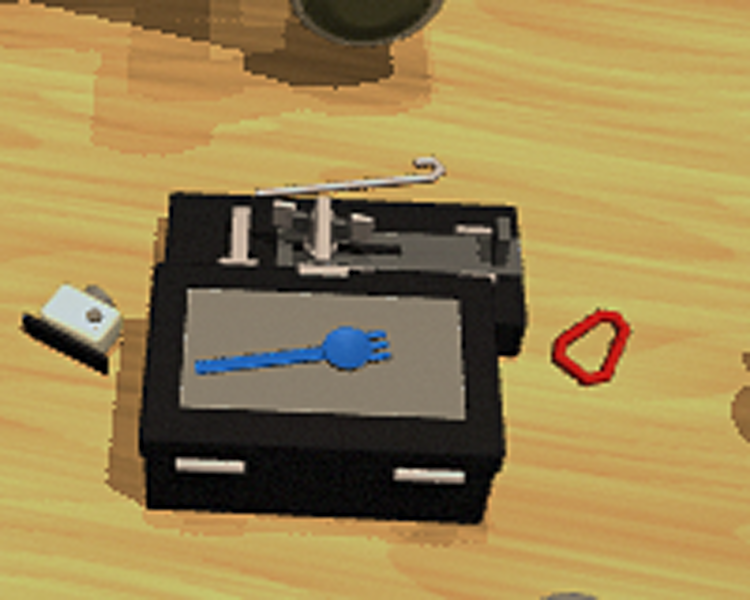

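View pics/side0c.png

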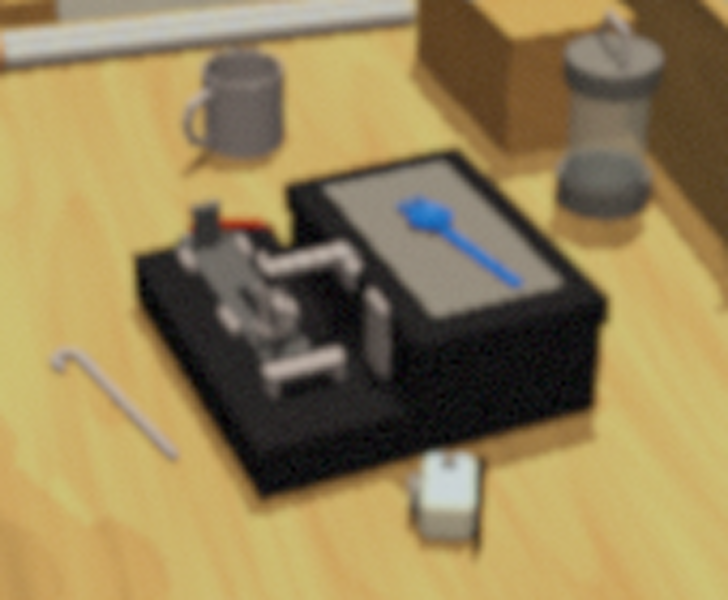

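The scene picture shows the black box with the ledge towards the robot (crop: ledge corners at 170,193 and 518,207). The knob is at the ledge's left end (503,235). The wings lie roughly along the ledge, from (285,212) to (365,225), under the keeper. I'll fit the box pose from the corners.

```bash
cat > h.py <<'E'
import numpy as np,cv2
from scipy.optimize import least_squares
from scipy.spatial.transform import Rotation as R
def proj(s,P):
    E=np.asarray(s["extrinsics"]);p=(np.asarray(P,float)-E[:3,3])@E[:3,:3]
    return np.stack([s["fx"]*p[:,0]/-p[:,2]+s["cx"],s["cy"]+s["fy"]*p[:,1]/p[:,2]],1)
def ray(s,uv,z):
    E=np.asarray(s["extrinsics"]);d=E[:3,:3]@np.array([(uv[0]-s["cx"])/s["fx"],-(uv[1]-s["cy"])/s["fy"],-1]);o=E[:3,3]
    return o+d*(z-o[2])/d[2]
def b2w(q,P):
    c,s=np.cos(q[2]),np.sin(q[2]);P=np.atleast_2d(P)
    return np.stack([q[0]+c*P[:,0]-s*P[:,1],q[1]+s*P[:,0]+c*P[:,1],P[:,2]],1)
E
python3 - <<'E'
from cell import imaging
from h import *
sc=imaging.snapshot("scene");sd=imaging.snapshot("side")
A=[((228,-133,112),(143,445)),((228,133,112),(503,458)),((62,-133,112),(155,265)),((62,133,112),(498,278)),((-63,-130,50),(170,193)),((-63,170,50),(518,207))]
B=[((-63,-130,50),(262,465)),((-63,170,50),(137,257)),((62,-133,112),(400,345)),((228,-133,112),(605,300)),((228,133,112),(450,152)),((62,133,112),(290,185))]
PA=[a for a,_ in A];UA=np.array([b for _,b in A])/3.75+[200,130]
PB=[a for a,_ in B];UB=np.array([b for _,b in B])/4.282+[180,120]
f=lambda q:np.r_[(proj(sc,b2w(q,PA))-UA).ravel(),(proj(sd,b2w(q,PB))-UB).ravel()]
r=least_squares(f,[500,0,0],loss="soft_l1",x_scale=[100,100,.1]);print(r.x,f(r.x).reshape(-1,2).round(1).tolist())
q=r.x
print("knob",b2w(q,[[0,150,75],[0,100,75]]),"screw",b2w(q,[[0,0,90]]))
E
```

```text
[5.29326966e+02 6.21216730e+01 1.54904844e-01] [[-1.9, -1.3], [1.1, 0.0], [-0.4, -1.4], [-1.3, -0.8], [-0.1, -0.3], [-0.2, 0.0], [-0.2, -4.1], [-0.9, -2.0], [4.6, -1.1], [3.0, -2.2], [2.7, -3.3], [-1.4, -2.2]]
knob [[506.18405313 210.32560548  75.        ]
 [513.89835729 160.92429466  75.        ]] screw [[529.32696562  62.12167301  90.        ]]
```

Emit:
{"method": "carry_out", "body": {"moves": [[[-0.0758, -0.0805, 0, 0, 0, 0], [-0.0758, -0.0805, 0, 0, 0, 0], [-0.0758, -0.0805, 0, 0, 0, 0], [-0.0758, -0.0805, 0, 0, 0, 0], [-0.0758, -0.0805, 0, 0, 0, 0]]], "claw": 0, "grip_force": 20}}

```text
time: 1.92
position: [309.1, -297.5, 263.9]
tool_rot: [0.0, 0.838, -0.545, 0.0]
ft_force: [0.4, -0.8, 0.2]
opening: 0.457
```

Emit:
{"method": "carry_out", "body": {"moves": [[[-0.0758, -0.0805, 0, 0, 0, 0], [-0.0758, -0.0805, 0, 0, 0, 0], [-0.0758, -0.0805, 0, 0, 0, 0], [-0.0758, -0.0805, 0, 0, 0, 0], [-0.0758, -0.0805, 0, 0, 0, 0]]]}}

```text
time: 2.55
position: [394.8, -93.6, 264.0]
tool_rot: [-0.0, 0.838, -0.545, 0.0]
ft_force: [-0.5, -0.8, 0.9]
opening: 0.001
```

Emit:
{"method": "carry_out", "body": {"moves": [[[-0.0758, -0.0805, 0, 0, 0, 0], [-0.0758, -0.0805, 0, 0, 0, 0], [-0.0758, -0.0805, 0, 0, 0, 0], [-0.0758, -0.0805, 0, 0, 0, 0], [-0.0758, -0.0805, 0, 0, 0, 0]]]}}

```text
time: 3.18
position: [480.5, 110.5, 263.9]
tool_rot: [-0.0, 0.838, -0.545, 0.0]
ft_force: [0.1, 0.0, 0.3]
opening: 0.003
```

Emit:
{"method": "carry_out", "body": {"moves": [[[0, 0, 0, 0, 0, -0.058], [0, 0, 0, 0, 0, -0.058], [0, 0, 0, 0, 0, -0.058], [0, 0, 0, 0, 0, -0.058], [0, 0, 0, 0, 0, -0.058]]]}}

```text
time: 3.8
position: [480.1, 109.0, 263.8]
tool_rot: [-0.0, 0.993, -0.118, 0.0]
ft_force: [-0.4, -0.3, -0.5]
opening: 0.001
```

Emit:
{"method": "carry_out", "body": {"moves": [[[0, 0, 0, 0, 0, -0.058], [0, 0, 0, 0, 0, -0.058], [0, 0, 0, 0, 0, -0.058], [0, 0, 0, 0, 0, -0.058], [0, 0, 0, 0, 0, -0.058]]]}}

```text
time: 4.42
position: [480.1, 109.0, 263.8]
tool_rot: [0.0, 0.944, 0.331, 0.0]
ft_force: [0.6, -0.3, 0.6]
opening: 0.001
```

Emit:
{"method": "carry_out", "body": {"moves": [[[0, 0, 0, 0, 0, -0.058], [0, 0, 0, 0, 0, -0.058], [0, 0, 0, 0, 0, -0.058], [0, 0, 0, 0, 0, -0.058], [0, 0, 0, 0, 0, -0.058]]]}}

```text
time: 5.05
position: [480.1, 109.0, 263.8]
tool_rot: [0.0, 0.702, 0.713, 0.0]
ft_force: [-0.7, 0.3, 0.0]
opening: 0.006
```

Run:
```python
from cell import imaging,cut_out
from h import *
import pickle
s=imaging.snapshot("wrist");pickle.dump(s,open("w1.pkl","wb"))
f=s["frame"][:,:,::-1];cv2.imwrite("pics/w1.png",cv2.resize(f,(800,600),interpolation=cv2.INTER_CUBIC))
for t in ["latch_knob","wings","keeper","staple","screw"]:
    for d in cut_out("wrist",t)[:2]:
        v,u=np.nonzero(d["region"]);print(t,round(d["p"],2),d["box"],u.mean().round(1),v.mean().round(1))
```

```text
latch_knob 0.74 [92.2, 129.6, 273.9, 212.3] 233.2 199.8
latch_knob 0.7 [179.0, 168.9, 182.8, 61.8] 283.8 198.4
wings 0.61 [165.6, 197.7, 83.3, 34.1] 206.0 217.2
keeper 0.66 [498.1, 225.0, 13.3, 48.6] 504.3 250.3
keeper 0.6 [90.1, 129.7, 271.0, 215.6] 232.2 200.5
staple 0.88 [88.5, 129.5, 269.8, 213.1] 232.4 200.4
staple 0.18 [164.2, 200.3, 84.5, 29.9] 206.9 217.2
screw 0.59 [163.2, 197.8, 83.0, 31.6] 206.6 217.2
```

View pics/w1.png

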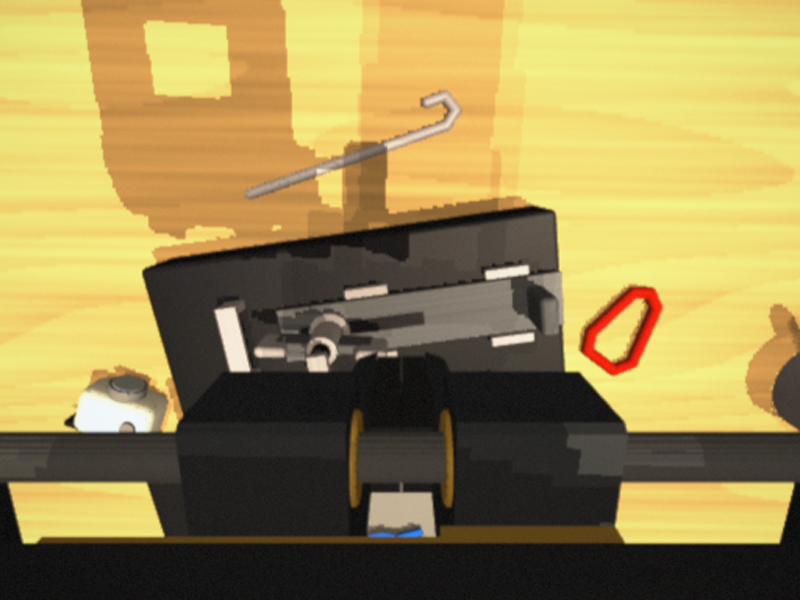

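Run:
```python
from h import *
import pickle
s=pickle.load(open("w1.pkl","rb"));f=s["frame"][:,:,::-1]
c=f[120:250,85:365];c=cv2.convertScaleAbs(c,alpha=1.6,beta=10)
cv2.imwrite("pics/w1c.png",cv2.resize(c,(800,371),interpolation=cv2.INTER_CUBIC))
```

```text
(no output)
```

View pics/w1c.png

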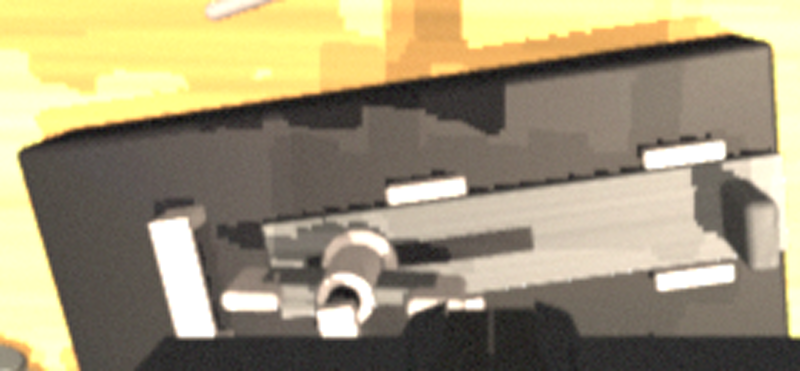

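Run:
```python
from h import *
import pickle
s=pickle.load(open("w1.pkl","rb"))
A=[((-63,-130,50),(22,152)),((-63,170,50),(772,45)),((-30,-74,70),(148,225)),((-30,-60,70),(190,217)),((0,0,100),(346,300)),((-4,0,118),(337,307)),((13,144,94),(752,268)),((13,156,94),(778,267))]
P=[a for a,_ in A];U=np.array([b for _,b in A])/2.857+[85,120]
f=lambda q:(proj(s,b2w(q,P))-U).ravel()
r=least_squares(f,[529,62,.15],loss="soft_l1",x_scale=[100,100,.1]);print(r.x,f(r.x).reshape(-1,2).round(1).tolist())
q=r.x
print("knob",b2w(q,[[0,150,75],[0,100,75]]),"screw",b2w(q,[[0,0,90]]))
o=q[:2]
for uv in [(225,300),(278,298),(408,305),(484,303)]:
    p=ray(s,np.array(uv)/2.857+[85,120],106);d=p[:2]-o;print(uv,np.hypot(*d).round(1),np.degrees(np.arctan2(d[1],d[0])-q[2]).round(1))
```

```text
[5.24470160e+02 5.81829967e+01 1.64939476e-01] [[-4.7, -0.5], [1.6, -3.6], [0.5, -0.1], [-1.5, 0.8], [-0.5, 0.1], [-1.3, 0.7], [1.3, 1.3], [4.1, -0.1]]
knob [[499.84126597 206.14724092  75.        ]
 [508.05089742 156.82582619  75.        ]] screw [[524.47016032  58.18299672  90.        ]]
(225, 300) 39.9 -102.0
(278, 298) 21.9 -106.8
(408, 305) 22.7 83.0
(484, 303) 48.7 83.0
```

Emit:
{"method": "carry_out", "body": {"moves": [[[0, 0, 0, 0, 0, -0.0465], [0.0902, 0.0239, 0, 0, 0, 0], [0.0902, 0.0239, 0, 0, 0, 0], [0.0902, 0.0239, 0, 0, 0, 0], [0.0902, 0.0239, 0, 0, 0, 0]]]}}

```text
time: 5.98
position: [495.5, 258.7, 263.7]
tool_rot: [0.0, 0.651, 0.759, -0.0]
ft_force: [0.2, -0.0, 0.1]
opening: 0.002
```

Emit:
{"method": "carry_out", "body": {"moves": [[[0, 0, 0.07, 0, 0, 0], [0, 0, 0.07, 0, 0, 0], [0, 0, 0.07, 0, 0, 0], [0, 0, 0.07, 0, 0, 0], [0, 0, 0, 0, 0, 0]]]}}

```text
time: 6.6
position: [494.8, 257.3, 150.3]
tool_rot: [-0.001, 0.651, 0.759, -0.002]
ft_force: [0.6, 1.2, 0.7]
opening: 0.008
```

Run:
```python
from cell import imaging,cut_out,robot
from h import *
print(robot.get_obs()["position"],robot.get_obs()["tool_rot"])
a=imaging.snapshot("wrist")["frame"][:,:,::-1];b=imaging.snapshot("side")["frame"][110:250,170:340,::-1]
cv2.imwrite("pics/w2.png",np.hstack([cv2.resize(a,(400,300)),cv2.resize(b,(364,300),interpolation=cv2.INTER_CUBIC)]))
```

```text
[494.81695643 257.26043855 150.28917299] [-0.00109219  0.65066246  0.75936454 -0.00163372]
```

View pics/w2.png

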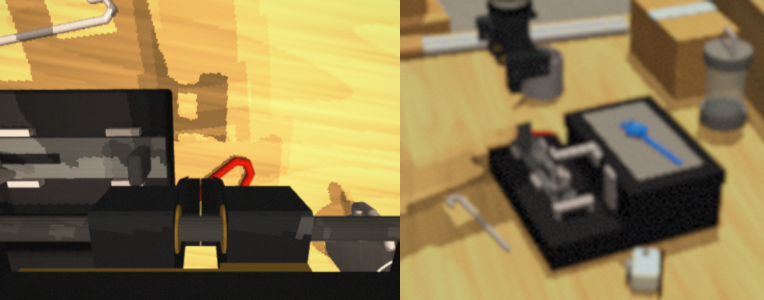

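Run:
```python
from cell import imaging
from h import *
import pickle
s=imaging.snapshot("wrist");pickle.dump(s,open("w2.pkl","wb"))
c=s["frame"][90:250,0:300,::-1];c=cv2.convertScaleAbs(c,alpha=1.6,beta=10)
cv2.imwrite("pics/w2c.png",cv2.resize(c,None,fx=2.6,fy=2.6,interpolation=cv2.INTER_CUBIC))
```

```text
(no output)
```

View pics/w2c.png

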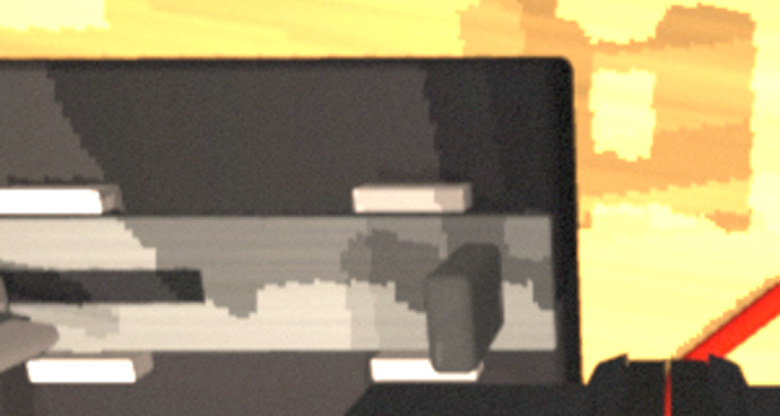

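Run:
```python
from h import *
import pickle
s=pickle.load(open("w2.pkl","rb"));g=lambda *uv:np.array(uv)/2.6+[0,90]
print("knob",ray(s,g(452,325),94),"corner",ray(s,g(570,60),50),"barend",ray(s,g(552,215),57),ray(s,g(555,350),57))
for q in ([529.3,62.1,.155],[524.5,58.2,.165],[526.5,60,.16]): print(b2w(q,[[0,150,94],[-63,170,50]]))
```

```text
knob [499.905651   205.49467474  94.        ] corner [435.91800969 220.7320009   50.        ] barend [477.84964029 221.7106168   57.        ] [517.48235461 227.23850267  57.        ]
[[506.14298511 210.30172962  94.        ]
 [440.81065668 220.33601398  50.        ]]
[[499.86215035 206.1627533   94.        ]
 [434.43274734 215.54322356  50.        ]]
[[502.60226901 208.08409251  94.        ]
 [437.22058602 217.79159116  50.        ]]
```

Emit:
{"method": "carry_out", "body": {"moves": [[[0, 0, 0.033, 0, 0, 0], [0, 0, 0.033, 0, 0, 0], [0, 0, 0.033, 0, 0, 0], [0, 0, 0.033, 0, 0, 0], [0, 0, 0, 0, 0, 0]]]}}

```text
time: 7.38
position: [495.1, 257.3, 97.7]
tool_rot: [-0.001, 0.65, 0.76, -0.001]
ft_force: [0.1, -0.0, 1.3]
opening: 0.003
```

Emit:
{"method": "carry_out", "body": {"moves": [[[-0.02, 0, 0, 0, 0, 0], [-0.02, 0, 0, 0, 0, 0], [-0.015, 0, 0, 0, 0, 0], [-0.015, 0, 0, 0, 0, 0], [-0.015, 0, 0, 0, 0, 0]]]}}

```text
time: 8.0
position: [500.9, 223.6, 99.1]
tool_rot: [-0.0, 0.65, 0.76, 0.0]
ft_force: [-0.5, 1.8, 0.2]
opening: 0.006
```

Emit:
{"method": "carry_out", "body": {"moves": [[[-0.015, 0, 0, 0, 0, 0], [-0.015, 0, 0, 0, 0, 0], [-0.015, 0, 0, 0, 0, 0], [-0.015, 0, 0, 0, 0, 0], [-0.015, 0, 0, 0, 0, 0]]]}}

```text
time: 8.62
position: [505.6, 193.9, 99.0]
tool_rot: [0.0, 0.65, 0.76, 0.0]
ft_force: [-0.4, 1.6, 0.8]
opening: 0.005
```

Run:
```python
from cell import imaging,robot
from h import *
print(robot.get_obs()["position"],robot.get_obs()["ft_force"])
s=imaging.snapshot("wrist")
c=s["frame"][60:260,50:450,::-1];c=cv2.convertScaleAbs(c,alpha=1.6,beta=10)
cv2.imwrite("pics/w3.png",cv2.resize(c,None,fx=2,fy=2,interpolation=cv2.INTER_CUBIC))
```

```text
[505.55718812 193.87911775  99.01905997] [-0.40829557  1.64511674  0.77277791]
```

View pics/w3.png

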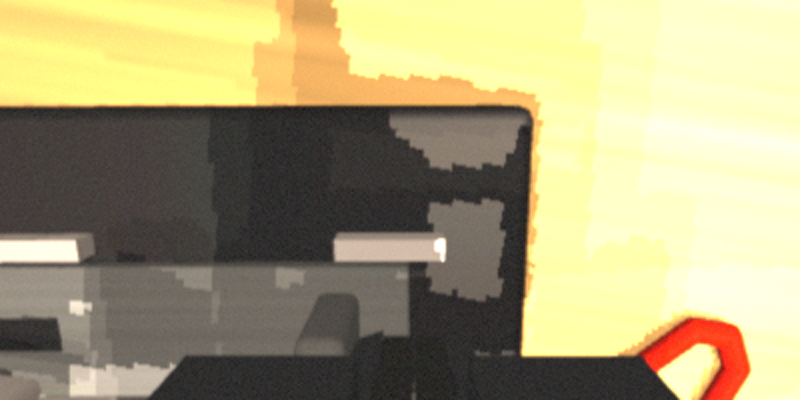

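Emit:
{"method": "carry_out", "body": {"moves": [[[-0.0075, 0, 0, 0, 0, 0], [-0.0075, 0, 0, 0, 0, 0], [-0.0075, 0, 0, 0, 0, 0], [-0.0075, 0, 0, 0, 0, 0], [0, 0, 0, 0, 0, 0]]]}}

```text
time: 9.3
position: [507.2, 182.1, 98.9]
tool_rot: [-0.0, 0.65, 0.76, -0.0]
ft_force: [-0.1, -0.0, -0.7]
opening: 0.009
```

Emit:
{"method": "carry_out", "body": {"moves": [[[-0.005, 0, 0, 0, 0, 0], [-0.005, 0, 0, 0, 0, 0], [-0.005, 0, 0, 0, 0, 0], [0, 0, 0, 0, 0, 0], [0, 0, 0, 0, 0, 0]]]}}

```text
time: 9.93
position: [507.7, 178.3, 98.9]
tool_rot: [-0.001, 0.65, 0.76, 0.001]
ft_force: [-1.2, 14.8, -0.6]
opening: 0.002
```

Emit:
{"method": "carry_out", "body": {"moves": [[[0.03, 0, 0, 0, 0, 0], [0, 0, -0.0756, 0, 0, 0], [0, 0, -0.0756, 0, 0, 0], [0, 0, -0.0756, 0, 0, 0], [0, 0, -0.0756, 0, 0, 0]]]}}

```text
time: 10.55
position: [506.1, 188.3, 220.9]
tool_rot: [0.0, 0.65, 0.76, -0.0]
ft_force: [0.3, -0.2, -0.6]
opening: 0.002
```

Emit:
{"method": "carry_out", "body": {"moves": [[[-0.085, 0.0045, 0, 0, 0, 0], [-0.085, 0.0045, 0, 0, 0, 0], [-0.085, 0.0045, 0, 0, 0, 0], [-0.085, 0.0045, 0, 0, 0, 0], [0, 0, 0, 0, 0, 0]]]}}

```text
time: 11.18
position: [534.8, 53.4, 219.7]
tool_rot: [0.0, 0.651, 0.759, -0.0]
ft_force: [0.5, 0.6, -0.3]
opening: 0.006
```

Run:
```python
from cell import imaging,robot
from h import *
import pickle
print(robot.get_obs()["position"])
s=imaging.snapshot("wrist");pickle.dump(s,open("w4.pkl","wb"))
c=s["frame"][80:250,100:420,::-1];c=cv2.convertScaleAbs(c,alpha=1.6,beta=10)
cv2.imwrite("pics/w4.png",cv2.resize(c,None,fx=2.5,fy=2.5,interpolation=cv2.INTER_CUBIC))
```

```text
[534.77147573  53.44246234 219.71130413]
```

View pics/w4.png

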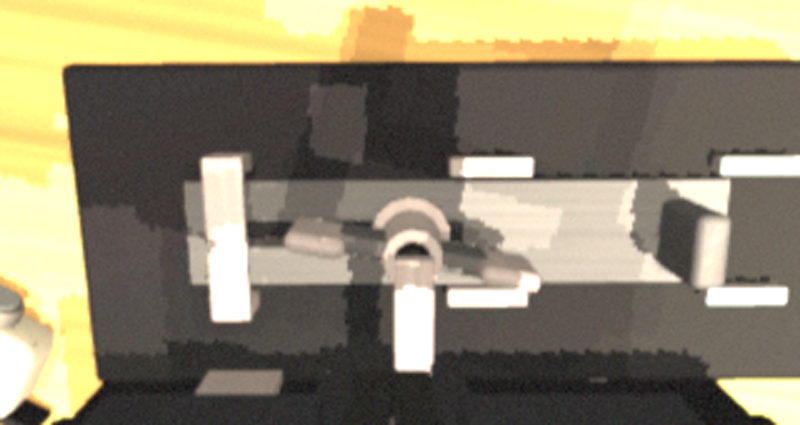

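Run:
```python
from h import *
import pickle
s=pickle.load(open("w4.pkl","rb"));g=lambda uv:np.array(uv)/2.5+[100,80]
A=[((-30,-74,70),(202,158)),((-30,-60,70),(242,157)),((30,-74,70),(210,320)),((30,-60,70),(250,320)),((-4,-6,118),(395,260)),((-4,6,118),(434,260)),((-13,94,94),(695,218)),((13,94,94),(695,287)),((13,106,94),(725,287)),((-63,-130,50),(65,66)),((0,0,100),(412,250))]
P=[a for a,_ in A];U=g([b for _,b in A])
f=lambda q:(proj(s,b2w(q,P))-U).ravel()
r=least_squares(f,[524,58,.16],loss="soft_l1",x_scale=[100,100,.1]);print(r.x,f(r.x).reshape(-1,2).round(1).tolist())
q=r.x;o=q[:2]
print("knob home",b2w(q,[0,100,75]))
for uv in [(288,235),(286,247),(345,245),(485,280),(538,275),(538,288)]:
  for z in (96,106):
    p=ray(s,g(uv),z);d=p[:2]-o;print(uv,z,np.hypot(*d).round(1),np.degrees(np.arctan2(d[1],d[0])-q[2]).round(1))
for a in range(-130,-90,5):
    print(a,(2.5*(proj(s,b2w(q,[[t*np.cos(np.radians(a)),t*np.sin(np.radians(a)),106] for t in (-42,-20,20,42)]))-[100,80])).round().tolist())
```

```text
[5.24109861e+02 5.80029726e+01 1.64325670e-01] [[-0.7, 0.0], [-0.8, 0.3], [1.1, 0.1], [0.1, -0.1], [-0.3, -0.2], [0.1, -0.3], [2.0, -2.2], [-0.9, 0.8], [1.4, 0.7], [-4.3, -1.0], [0.3, 3.4]]
knob home [[507.75114879 156.65586176  75.        ]]
(288, 235) 96 41.4 -100.3
(288, 235) 106 40.4 -103.5
(286, 247) 96 41.7 -94.6
(286, 247) 106 40.5 -97.9
(345, 245) 96 22.5 -99.8
(345, 245) 106 22.3 -105.6
(485, 280) 96 25.5 70.4
(485, 280) 106 23.5 75.6
(538, 275) 96 42.1 80.4
(538, 275) 106 39.8 83.6
(538, 288) 96 43.3 74.6
(538, 288) 106 40.7 77.7
-130 [[512.0, 342.0], [461.0, 301.0], [364.0, 223.0], [308.0, 179.0]]
-125 [[520.0, 334.0], [465.0, 297.0], [361.0, 228.0], [302.0, 188.0]]
-120 [[526.0, 325.0], [468.0, 293.0], [358.0, 232.0], [296.0, 198.0]]
-115 [[532.0, 315.0], [470.0, 288.0], [355.0, 237.0], [291.0, 209.0]]
-110 [[536.0, 305.0], [472.0, 283.0], [353.0, 242.0], [287.0, 219.0]]
-105 [[540.0, 295.0], [474.0, 278.0], [352.0, 248.0], [284.0, 230.0]]
-100 [[543.0, 284.0], [475.0, 273.0], [351.0, 253.0], [282.0, 242.0]]
-95 [[545.0, 273.0], [476.0, 268.0], [350.0, 258.0], [281.0, 253.0]]
```

Wrist view: the latch bar's end is now under the staple and the knob sits at crop (712,250), which is home. The screw axis is near (412,250) and the wings run from (288,240) to (538,280), about −100°/+80° in box axes. Next I'll set the fingers down behind the right wing.

Emit:
{"method": "carry_out", "body": {"moves": [[[0, 0, 0, 0, 0, 0.052], [-0.0395, 0.014, 0, 0, 0, 0], [-0.0395, 0.014, 0, 0, 0, 0], [0, 0, 0.075, 0, 0, 0], [0, 0, 0.075, 0, 0, 0]]]}}

```text
time: 11.85
position: [545.9, 22.4, 159.2]
tool_rot: [0.0, 0.709, 0.705, 0.0]
ft_force: [1.1, 0.7, -0.8]
opening: 0.004
```

Emit:
{"method": "carry_out", "body": {"moves": [[[0, 0, 0, 0, 0, 0], [0, 0, 0.044, 0, 0, 0], [0, 0, 0.044, 0, 0, 0], [0, 0, 0.044, 0, 0, 0], [0, 0, 0, 0, 0, 0]]]}}

```text
time: 12.48
position: [545.8, 23.0, 107.5]
tool_rot: [-0.0, 0.71, 0.705, -0.0]
ft_force: [0.2, -0.0, 0.9]
opening: 0.004
```

```bash
cat > look.py <<'E'
import sys
from cell import imaging,robot
from h import *
o=robot.get_obs();q=o["tool_rot"];S=np.array([524.1,58.0]);Y=.1643
yaw=np.degrees(2*np.arctan2(q[2],q[1]));p=o["position"];x=np.array([np.cos(np.radians(yaw)),np.sin(np.radians(yaw))]);y=np.array([x[1],-x[0]])
d=S-p[:2];print("t",o["time"],"pos",p.round(1),"yaw",yaw.round(1),"wing phi if flush",round(yaw-180-np.degrees(Y),1),"S in tool",(d@x).round(1),(d@y).round(1),"F",o["ft_force"].round(1),"q6",o["joint_positions"][5].round(2))
if len(sys.argv)>1:
    n=sys.argv[1];b=imaging.snapshot("side")["frame"][140:240,200:320,::-1];a=imaging.snapshot("scene")["frame"][165:225,240:350,::-1];w=imaging.snapshot("wrist")["frame"][:,:,::-1]
    R_=lambda i,sz:cv2.convertScaleAbs(cv2.resize(i,sz,interpolation=cv2.INTER_CUBIC),alpha=1.4,beta=10)
    cv2.imwrite(f"pics/{n}.png",np.hstack([R_(b,(400,333)),np.vstack([R_(a,(400,218)),R_(w[130:245,70:282],(400,115))])]))
E
python3 look.py s1
```

```text
t 12.475 pos [545.8  23.  107.5] yaw 89.6 wing phi if flush -99.8 S in tool 34.8 -21.9 F [ 0.2 -0.   0.9] q6 -1.74
```

View pics/s1.png

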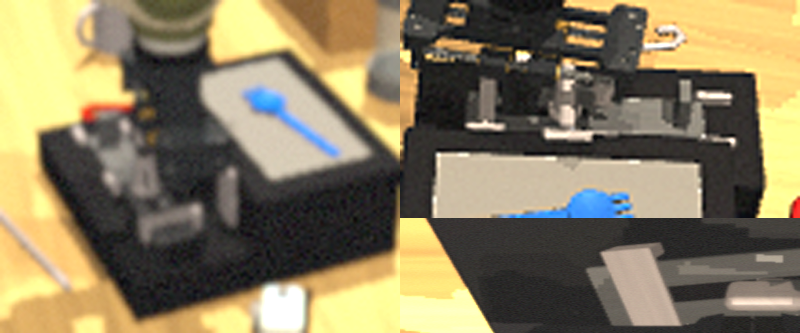

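Emit:
{"method": "carry_out", "body": {"moves": [[[-0.005, -0.0225, 0, 0, 0, 0], [-0.004, -0.0165, 0, 0, 0, 0.0556], [-0.004, -0.0165, 0, 0, 0, 0.0556], [-0.004, -0.0165, 0, 0, 0, 0.0556], [0, 0, 0, 0, 0, 0]]]}}

```text
time: 13.25
position: [516.0, 20.2, 107.8]
tool_rot: [0.0, 0.868, 0.497, 0.0]
ft_force: [-0.3, -0.1, -0.9]
opening: 0.005
```

```bash
python3 look.py s2
```

```text
t 13.25 pos [516.   20.2 107.8] yaw 59.6 wing phi if flush -129.8 S in tool 36.7 -12.2 F [-0.3 -0.1 -0.9] q6 -1.23
```

View pics/s2.png

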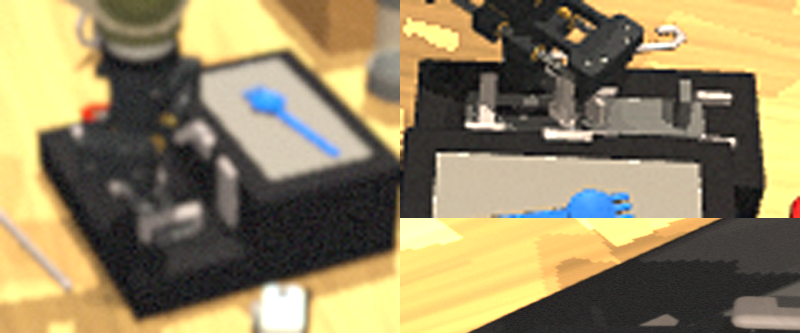

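Emit:
{"method": "carry_out", "body": {"moves": [[[-0.004, -0.0165, 0, 0, 0, 0.0556], [-0.004, -0.0165, 0, 0, 0, 0.0556], [-0.004, -0.0165, 0, 0, 0, 0.0556], [-0.004, -0.0165, 0, 0, 0, 0.0556], [-0.004, -0.0165, 0, 0, 0, 0.0556]]]}}

```text
time: 14.02
position: [489.9, 39.9, 107.2]
tool_rot: [0.0, 0.997, 0.081, -0.0]
ft_force: [0.4, -2.9, 0.7]
opening: 0.004
```

```bash
python3 look.py s3
```

```text
t 14.025 pos [489.9  39.9 107.2] yaw 9.3 wing phi if flush -180.1 S in tool 36.7 -12.4 F [ 0.4 -2.9  0.7] q6 -0.32
```

View pics/s3.png

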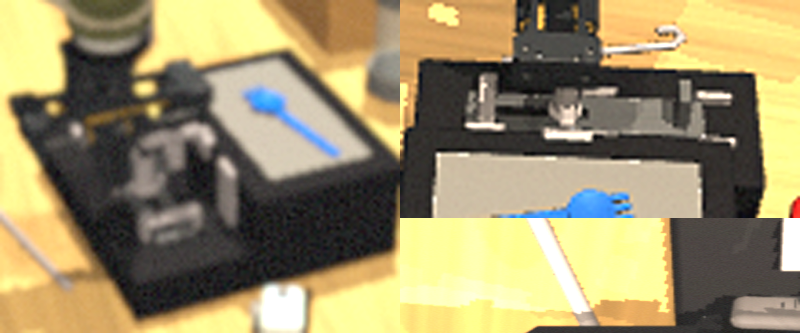

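The wing points towards the robot now and the wrist feels about 3 N, so it is following. Continuing the stroke.

Emit:
{"method": "carry_out", "body": {"moves": [[[-0.004, -0.0165, 0, 0, 0, 0.0556], [-0.004, -0.0165, 0, 0, 0, 0.0556], [-0.004, -0.0165, 0, 0, 0, 0.0556], [-0.004, -0.0165, 0, 0, 0, 0.0556], [-0.004, -0.0165, 0, 0, 0, 0.0556]]]}}

```text
time: 14.8
position: [488.1, 72.9, 107.1]
tool_rot: [0.0, 0.938, -0.347, -0.0]
ft_force: [-0.4, -1.7, 1.3]
opening: 0.011
```

Emit:
{"method": "carry_out", "body": {"moves": [[[-0.004, -0.0165, 0, 0, 0, 0.0556], [-0.004, -0.0165, 0, 0, 0, 0.0556], [-0.004, -0.0165, 0, 0, 0, 0.0556], [-0.004, -0.0165, 0, 0, 0, 0.0556], [-0.004, -0.0165, 0, 0, 0, 0.0556]]]}}

```text
time: 15.42
position: [511.9, 95.5, 106.9]
tool_rot: [-0.001, -0.703, 0.711, 0.001]
ft_force: [-2.2, -0.8, 0.0]
opening: 0.006
```

```bash
python3 look.py s4
```

```text
t 15.425 pos [511.9  95.5 106.9] yaw 269.4 wing phi if flush 80.0 S in tool 37.4 -12.6 F [-2.2 -0.8  0. ] q6 1.54
```

View pics/s4.png

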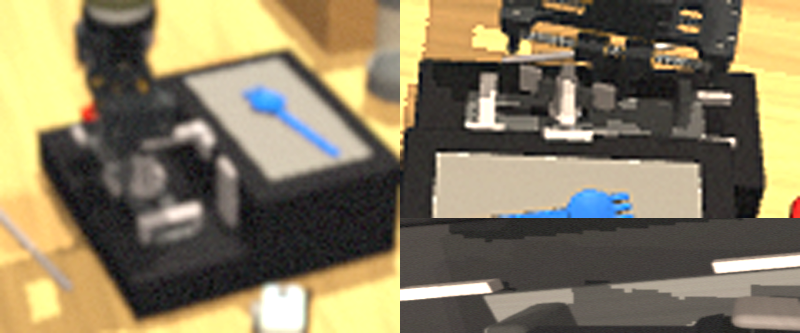

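Emit:
{"method": "carry_out", "body": {"moves": [[[-0.004, -0.0165, 0, 0, 0, 0.0556], [-0.004, -0.0165, 0, 0, 0, 0.0556], [0, 0, 0, 0, 0, 0], [0, 0.02, 0, 0, 0, 0], [0, 0, -0.05, 0, 0, 0]]]}}

```text
time: 16.2
position: [516.6, 100.4, 126.4]
tool_rot: [-0.001, -0.571, 0.821, 0.001]
ft_force: [0.5, 0.2, -0.3]
opening: 0.005
```

Emit:
{"method": "carry_out", "body": {"moves": [[[0, 0, -0.05, 0, 0, 0], [0, 0, -0.05, 0, 0, 0], [0, 0, 0, 0, 0, 0], [0.0101, 0.0153, 0, 0, 0, -0.0556], [0.0101, 0.0153, 0, 0, 0, -0.0556]]]}}

```text
time: 16.82
position: [503.4, 95.8, 166.1]
tool_rot: [-0.0, -0.706, 0.708, 0.001]
ft_force: [0.7, 0.1, 0.1]
opening: 0.003
```

Emit:
{"method": "carry_out", "body": {"moves": [[[0.0101, 0.0153, 0, 0, 0, -0.0556], [0.0101, 0.0153, 0, 0, 0, -0.0556], [0.0101, 0.0153, 0, 0, 0, -0.0556], [0.0101, 0.0153, 0, 0, 0, -0.0556], [0.0101, 0.0153, 0, 0, 0, -0.0556]]]}}

```text
time: 17.45
position: [482.0, 67.3, 166.1]
tool_rot: [0.0, 0.939, -0.343, -0.001]
ft_force: [0.5, -0.6, 0.6]
opening: 0.005
```

Emit:
{"method": "carry_out", "body": {"moves": [[[0.0101, 0.0153, 0, 0, 0, -0.0556], [0.0101, 0.0153, 0, 0, 0, -0.0556], [0.0101, 0.0153, 0, 0, 0, -0.0556], [0.0101, 0.0153, 0, 0, 0, -0.0556], [0.0101, 0.0153, 0, 0, 0, -0.0556]]]}}

```text
time: 18.08
position: [490.1, 32.6, 166.1]
tool_rot: [-0.0, 0.996, 0.087, -0.001]
ft_force: [-0.1, 0.4, -0.2]
opening: 0.003
```

Emit:
{"method": "carry_out", "body": {"moves": [[[0.0101, 0.0153, 0, 0, 0, -0.0556], [0.0101, 0.0153, 0, 0, 0, -0.0556], [0.0101, 0.0153, 0, 0, 0, -0.0556], [0.0101, 0.0153, 0, 0, 0, -0.0556], [0.0101, 0.0153, 0, 0, 0, -0.0556]]]}}

```text
time: 18.7
position: [522.0, 16.6, 166.0]
tool_rot: [-0.0, 0.866, 0.5, -0.001]
ft_force: [-1.1, -0.2, -0.0]
opening: -0.003
```

```bash
python3 look.py s5
python3 - <<'E'
from cell import imaging
from h import *
import pickle
s=imaging.snapshot("wrist");pickle.dump(s,open("w5.pkl","wb"))
c=s["frame"][80:280,80:440,::-1];c=cv2.convertScaleAbs(c,alpha=1.6,beta=10)
cv2.imwrite("pics/w5.png",cv2.resize(c,None,fx=2.2,fy=2.2,interpolation=cv2.INTER_CUBIC))
E
```

```text
t 18.7 pos [522.   16.6 166. ] yaw 60.0 wing phi if flush -129.4 S in tool 37.0 -18.9 F [-1.1 -0.2 -0. ] q6 -1.24
```

View pics/w5.png

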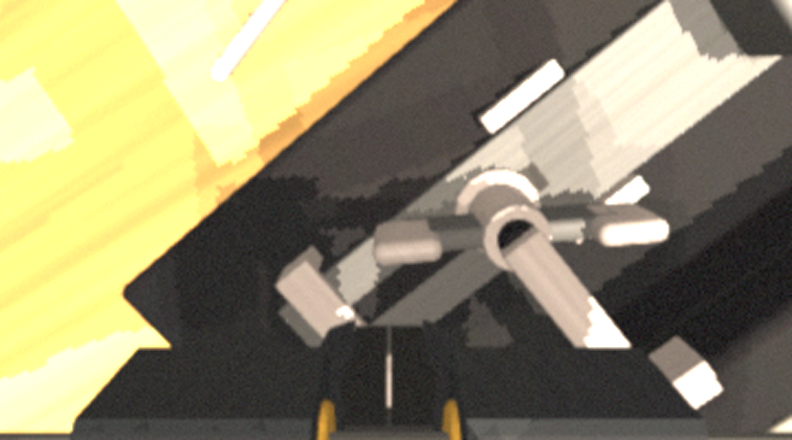

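View pics/s5.png

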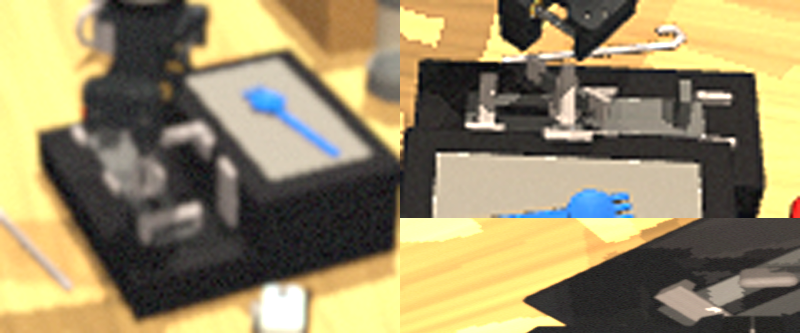

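Run:
```python
from h import *
import pickle
s=pickle.load(open("w5.pkl","rb"));q=[524.1,58,.1643]
for a in range(-140,-104,5):
    print(a,(2.2*(proj(s,b2w(q,[[t*np.cos(np.radians(a)),t*np.sin(np.radians(a)),106] for t in (-42,-22,22,42)]))-[80,80])).round().tolist())
print(2.2*(proj(s,b2w(q,[[0,0,100],[-4,0,118]]))-[80,80]))
```

```text
-140 [[667.0, 268.0], [598.0, 256.0], [444.0, 229.0], [373.0, 217.0]]
-135 [[670.0, 256.0], [600.0, 250.0], [443.0, 236.0], [371.0, 230.0]]
-130 [[672.0, 243.0], [600.0, 243.0], [443.0, 243.0], [371.0, 243.0]]
-125 [[673.0, 230.0], [601.0, 236.0], [443.0, 249.0], [372.0, 255.0]]
-120 [[673.0, 218.0], [600.0, 230.0], [443.0, 256.0], [373.0, 268.0]]
-115 [[671.0, 205.0], [599.0, 223.0], [445.0, 262.0], [376.0, 280.0]]
-110 [[669.0, 192.0], [598.0, 217.0], [447.0, 269.0], [380.0, 292.0]]
-105 [[665.0, 180.0], [596.0, 210.0], [449.0, 275.0], [385.0, 303.0]]
[[517.52481412 237.58507171]
 [521.03713024 243.20990335]]
```

Emit:
{"method": "carry_out", "body": {"moves": [[[0.0101, 0.0153, 0, 0, 0, -0.0556], [0, 0, 0.049, 0, 0, 0], [0, 0, 0.049, 0, 0, 0], [0, 0, 0.049, 0, 0, 0], [0, 0, 0, 0, 0, 0]]]}}

```text
time: 19.52
position: [528.7, 17.1, 107.2]
tool_rot: [-0.001, 0.822, 0.57, -0.001]
ft_force: [0.2, 0.5, 0.0]
opening: 0.009
```

```bash
python3 look.py
```

```text
t 19.525 pos [528.7  17.1 107.2] yaw 69.4 wing phi if flush -120.0 S in tool 36.6 -18.7 F [0.2 0.5 0. ] q6 -1.4
```

Lowered cleanly. Now the second stroke.

Emit:
{"method": "carry_out", "body": {"moves": [[[-0.001, -0.0145, 0, 0, 0, 0], [-0.004, -0.0165, 0, 0, 0, 0.0556], [-0.004, -0.0165, 0, 0, 0, 0.0556], [-0.004, -0.0165, 0, 0, 0, 0.0556], [-0.004, -0.0165, 0, 0, 0, 0.0556]]]}}

```text
time: 20.15
position: [499.2, 28.2, 109.3]
tool_rot: [0.001, 0.968, 0.251, 0.001]
ft_force: [0.1, -2.7, -0.8]
opening: 0.004
```

Emit:
{"method": "carry_out", "body": {"moves": [[[-0.004, -0.0165, 0, 0, 0, 0.0556], [-0.004, -0.0165, 0, 0, 0, 0.0556], [-0.004, -0.0165, 0, 0, 0, 0.0556], [-0.004, -0.0165, 0, 0, 0, 0.0556], [-0.004, -0.0165, 0, 0, 0, 0.0556]]]}}

```text
time: 20.78
position: [485.9, 58.8, 109.2]
tool_rot: [0.0, 0.983, -0.181, 0.0]
ft_force: [-1.6, -2.7, 0.1]
opening: 0.006
```

Emit:
{"method": "carry_out", "body": {"moves": [[[-0.004, -0.0165, 0, 0, 0, 0.0556], [-0.004, -0.0165, 0, 0, 0, 0.0556], [-0.004, -0.0165, 0, 0, 0, 0.0556], [-0.004, -0.0165, 0, 0, 0, 0.0556], [0, 0, 0, 0, 0, 0]]]}}

```text
time: 21.4
position: [496.2, 83.8, 109.0]
tool_rot: [-0.0, 0.864, -0.504, 0.0]
ft_force: [-0.7, 0.4, 1.4]
opening: 0.004
```

```bash
python3 look.py s6
```

```text
t 21.4 pos [496.2  83.8 109. ] yaw -60.5 wing phi if flush -249.9 S in tool 36.2 -11.6 F [-0.7  0.4  1.4] q6 0.99
```

View pics/s6.png

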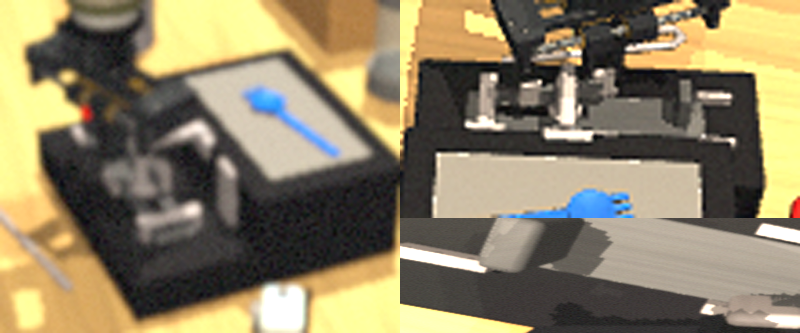

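Emit:
{"method": "carry_out", "body": {"moves": [[[-0.0023, -0.0081, 0, 0, 0, 0.0278], [-0.0023, -0.0081, 0, 0, 0, 0.0278], [-0.0023, -0.0081, 0, 0, 0, 0.0278], [-0.0023, -0.0081, 0, 0, 0, 0.0278], [0, 0, 0, 0, 0, 0]]]}}

```text
time: 22.18
position: [507.0, 91.5, 108.5]
tool_rot: [-0.0, 0.763, -0.646, 0.0]
ft_force: [-1.5, 0.4, 0.6]
opening: 0.007
```

Emit:
{"method": "carry_out", "body": {"moves": [[[-0.0023, -0.0081, 0, 0, 0, 0.0278], [-0.0023, -0.0081, 0, 0, 0, 0.0278], [0, 0, 0, 0, 0, 0], [0, 0, 0, 0, 0, 0], [0, 0, 0, 0, 0, 0]]]}}

```text
time: 22.8
position: [510.3, 93.9, 108.2]
tool_rot: [-0.003, -0.705, 0.71, 0.002]
ft_force: [-14.1, -3.1, 9.8]
opening: 0.005
```

```bash
python3 look.py
```

```text
t 22.8 pos [510.3  93.9 108.2] yaw 269.6 wing phi if flush 80.2 S in tool 35.8 -14.1 F [-14.1  -3.1   9.8] q6 1.53
```

Emit:
{"method": "carry_out", "body": {"moves": [[[0, -0.004, 0, 0, 0, 0], [0, 0, 0, 0, 0, 0], [0, -0.003, 0, 0, 0, 0], [0, 0, 0, 0, 0, 0], [0, 0, 0, 0, 0, 0]]]}}

```text
time: 23.42
position: [510.7, 94.0, 108.1]
tool_rot: [-0.005, -0.705, 0.709, 0.004]
ft_force: [-26.3, -3.1, 17.2]
opening: 0.005
```

```bash
python3 look.py
```

```text
t 23.425 pos [510.7  94.  108.1] yaw 269.6 wing phi if flush 80.2 S in tool 35.9 -13.6 F [-26.3  -3.1  17.2] q6 1.53
```

Emit:
{"method": "carry_out", "body": {"moves": [[[0, 0.02, 0, 0, 0, 0], [0, 0.015, 0, 0, 0, 0], [0, 0, -0.08, 0, 0, 0], [0, 0, -0.1, 0, 0, 0], [0, 0, -0.1, 0, 0, 0]]]}}

```text
time: 24.05
position: [502.1, 94.4, 221.6]
tool_rot: [0.0, -0.704, 0.71, -0.0]
ft_force: [0.4, 0.5, 0.1]
opening: 0.004
```

Emit:
{"method": "carry_out", "body": {"moves": [[[0, 0.05, 0, 0, 0, 0], [0.05, 0.05, 0, 0, 0, 0], [0.05, 0, 0, 0, 0, 0], [0, 0, 0, 0, 0, 0], [0, 0, 0, 0, 0, 0]]]}}

```text
time: 24.68
position: [461.8, 55.2, 220.3]
tool_rot: [0.0, -0.704, 0.711, -0.0]
ft_force: [-0.4, -0.7, -0.6]
opening: 0.008
```

```bash
python3 look.py s7
python3 - <<'E'
from cell import imaging
from h import *
s=imaging.snapshot("wrist");q=[524.1,58,.1643]
U=proj(s,b2w(q,[[0,0,100]]))[0];print(U)
cv2.imwrite("pics/w7.png",cv2.convertScaleAbs(cv2.resize(s["frame"][:,:,::-1],(800,600),interpolation=cv2.INTER_CUBIC),alpha=1.5,beta=10))
for a in range(60,95,5):
    print(a,(800/512*proj(s,b2w(q,[[t*np.cos(np.radians(a)),t*np.sin(np.radians(a)),106] for t in (-42,-22,22,42)])).round()).tolist())
E
```

```text
t 24.675 pos [461.8  55.2 220.3] yaw 269.4 wing phi if flush 80.0 S in tool -3.4 -62.2 F [-0.4 -0.7 -0.6] q6 1.44
[250.9953535  117.36789781]
60 [[473.4375, 214.0625], [434.375, 200.0], [348.4375, 167.1875], [307.8125, 151.5625]]
65 [[475.0, 206.25], [435.9375, 195.3125], [346.875, 171.875], [306.25, 159.375]]
70 [[478.125, 200.0], [437.5, 192.1875], [346.875, 175.0], [304.6875, 167.1875]]
75 [[479.6875, 192.1875], [437.5, 187.5], [345.3125, 179.6875], [304.6875, 175.0]]
80 [[479.6875, 184.375], [437.5, 184.375], [345.3125, 184.375], [304.6875, 182.8125]]
85 [[479.6875, 176.5625], [437.5, 179.6875], [346.875, 187.5], [304.6875, 192.1875]]
90 [[479.6875, 167.1875], [437.5, 175.0], [346.875, 192.1875], [306.25, 198.4375]]
```

View pics/w7.png

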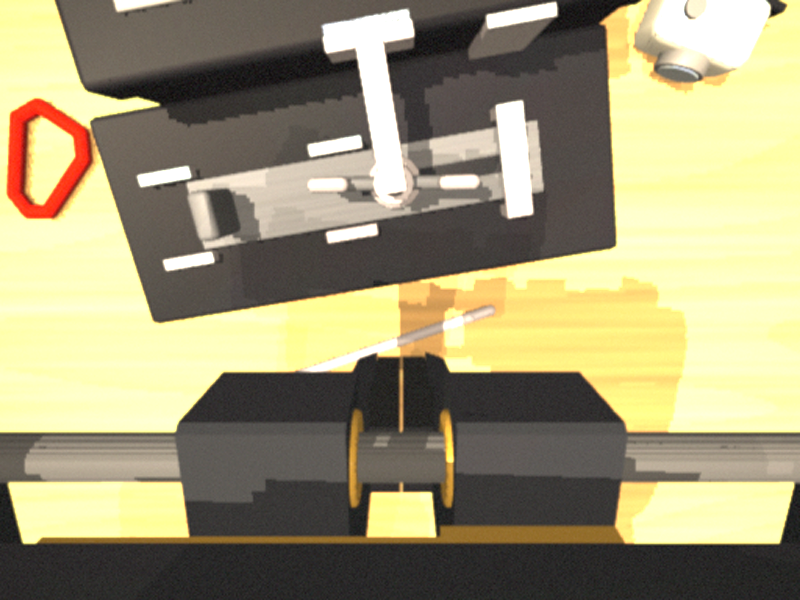

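View pics/s7.png

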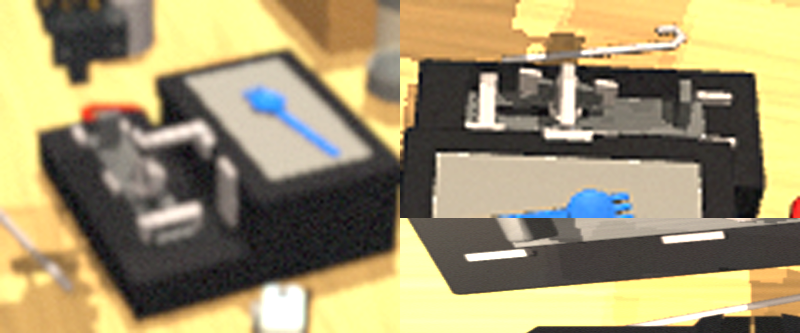

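The wings stand at about 80–82°, one full turn from the start, and the latch bar runs through the staple. One last latch check, then I'll hand in.

Run:
```python
from cell import imaging,ticket,robot
from h import *
s=imaging.snapshot("wrist");q=[524.1,58,.1643]
print((800/512*proj(s,b2w(q,[[-13,94,94],[13,94,94],[-13,106,94],[13,106,94],[-13,110,94]]))).round().tolist())
print(robot.get_obs()["ft_force"].round(1)); print(ticket.close_job())
```

```text
[[218.0, 241.0], [204.0, 190.0], [196.0, 245.0], [181.0, 194.0], [189.0, 246.0]]
[-0.3 -0.   0. ]
the job is handed in; nothing more can be done
None
```

The latch is pushed fully home and the wing screw is turned clockwise to its stop. The job is handed in at about 25 s of the 62 s allowed.

- **Latch:** I pushed the knob with the closed fingertips until it stopped hard, with the force rising to about 15 N. The wrist pictures then show the bar's end through the staple. The knob stands within a few mm of the home position I computed.
- **Screw:** Two strokes with the closed fingertips turned the wings about 205° and then 155°, so about one full turn in total. At the end the screw no longer moved: a further 2.8 mm of push gave only 0.4 mm of motion, and the force rose from 14 to 26 N. The last picture puts the wings at about 80–82° in box axes, near where they began, as expected for one full turn.
- **Everything else:** The other things in view look undisturbed in the last pictures. The arm is clear, with about 0 N at the wrist.
- **Disagreements:** My first corner fit of the box from the scene and side pictures was about 6 mm off the wrist-camera fit, and I used the wrist fit. After the first stroke the wings were about 5° further round than the finger geometry predicted. Neither affected the result.

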